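Put the cleaner bottles away in the sloping rack

ROBOT

A 7-joint arm with a two-finger parallel gripper is mounted at the origin on a cart in front of the work surface, level with it; the furniture and walls round the work are solid. World frame = base frame: x ahead of the robot, y to its left, z up, the work surface at z = 0. Lengths are in m, angles in rad, forces in N, time in s.
With the tool pointing down it reaches from about 0.4 to 0.85 m from the base axis. Payload 10.4 kg.
Tool frame: the origin (TCP) lies at the very end of the fingers, on their centre line; the grasp point (between the pads) lies 19 mm behind it (r.pinch_z is the distance from the TCP to the grasp point, in m); z points along the fingers, y is the line along which they close (so a half turn about z gives the same grasp; the last joint's range is limited). The gripper opens to 87 mm and grips with 3 to 60 N. Pads are 19 mm wide; open, the fingers measure 117 mm over their backs; the gripper's body (75 mm by 190 mm) begins 51 mm behind the grasp point.
Start: joints at [-1.128, 0.332, -0.065, 1.46, 0.022, 1.35, -0.088], TCP at [0.281, 0.558, 0.223] pointing down, gripper open.
Joint ranges: [-2.6, 2.6], [-0.5, 2.12], [-1.47, 1.34], [0.16, 2.42], [-1.27, 4.41], [0.06, 2.06], [-2.6, 2.6]. Speed limits (rad/s): [2.22, 2.22, 2.79, 2.79, 3.14, 3.14, 3.14].

INTERFACE

Orientations are given as a unit quaternion [x, y, z, w].
In Python, from bench import r, camera gives the robot as it stands. The module is installed in compiled form; this text tells all that it offers.
- The arm moves only by the shell command python3 -m pendant 'ROWS' [FORCE]. ROWS is JSON, a list of rows, each an object with "dp": the shift along the tool's x, y, z as a fraction of full scale, a list of three; "rotation": the turn, a rotation vector about the tool's x, y, z as a fraction of full scale, a list of three; "jaw": the opening, from 0 (shut) to 1 (fully open). A call has 1 to 8 rows; each row is the pose to reach, as a shift and turn from the pose commanded when the call began, along the tool's axes at that moment, turning the shorter way round; what a row does not reach only later rows make up. Full scale, the value 1, is 0.15 m for a shift and 2 pi rad for a turn. A row lasts 1/8 s, in which the tool goes at most 62.5 mm and 10.7 degrees, less where a joint would pass 70% of its speed; a pose out of reach is approached as far as the arm can. A call with a number of a shift or a turn outside -1 to 1 is refused whole. A call with a gripper value outside its range is refused whole. The fingers move at their own pace and stop on an object; FORCE is the grip in N (left out, the last holds). Time passes only in rows, so rows that repeat a pose let the fingers close. It gives the time, the measured TCP pose, the force, the opening and the grip force at its end, in the units of the state.
- r.read_state(): the state, without advancing time (a new reading comes with each control period).
- camera(name): name is "scene" or "top" or "wrist"; returns a dict with "image" (400x640x3 uint8, red, green, blue), "z_map" (400x640 float32, m along the optical axis (not along the pixel's ray), 0 where there is no reading), "mtx" (3x3 intrinsics, pixels), "T" (4x4, takes a point from camera to world coordinates). Camera axes: x right, y down, z forward; pixel columns grow to the right and rows downward; lengths in m; the calibration is good to about 2 mm. A picture is of the moment at which its call begins.
- r.close_job(): hands the job in; it is judged then, once.
The state is a dict: "time": time; "joint_positions": joint angles; "joint_vel": joint speeds; "joint_torque": joint torques, N m; "ee_pos": TCP position; "eef_rot": TCP orientation; "ft_force": force on the tool from outside, world axes, zero at the start; "torque": the same for the moment, N m; "width": finger opening in m; "grip_force": force on a finger pad.
Only numpy, scipy, OpenCV 4.12 (cv2) and the standard library are available. Lean on these libraries where they do the work, as an engineer would, in place of code of your own. Each camera call takes 0.05 s, during which the arm holds its last target. There are 200 camera calls.

TASK

Put the two cleaner bottles that stand on the worktop into the sloping blue rack, each cap outward in an empty cell of its own and sitting flat on whatever that cell's rest plate is set to. The rest plates are set to different, unknown heights, so feel for them and set each bottle down gently: do not drop it in or press hard on the plate or the rack, and leave the bottle that is already stored in its cell.

Things in the scene. Friction and masses are not known exactly. Their poses are not given: they have to be found in the camera images.
- bottle_a: white round wipe-cleaner bottle with a red band and red cap, standing: body 50 mm diameter and straight up to about 85 mm, shoulder ends at 104 mm, cap 28 mm diameter from 104 to 126 mm, thin spout to 137 mm; about 0.13 kg. Origin at the centre of its underside, z up through the cap. Stands on the worktop, on the robot's right.
- bottle_b: white round wipe-cleaner bottle with a red band and red cap, standing: body 50 mm diameter and straight up to about 85 mm, shoulder ends at 104 mm, cap 28 mm diameter from 104 to 126 mm, thin spout to 137 mm; about 0.13 kg. Origin at the centre of its underside, z up through the cap. Stands on the worktop, on the robot's left.
- stored_bottle: white round wipe-cleaner bottle with a red band and red cap, standing: body 50 mm diameter and straight up to about 85 mm, shoulder ends at 104 mm, cap 28 mm diameter from 104 to 126 mm, thin spout to 137 mm; about 0.13 kg. Origin at the centre of its underside, z up through the cap. Already stored in one of the rack's four cells, in the rack's slope; it stays there.
- rack: fixed blue rack, a row of four open cells, 280 mm long, leaning 30 degrees on a steel stand, so the cells open up and to the robot's right. Origin mid-row on the plane of the cell floors; z out of the cells (30 degrees from vertical), y along the row toward the robot, x up the slope. Cells 60 x 60 mm inside, walls 8 mm, rims at z = 60 mm; grip a bottle 85 mm or more up to clear them
- cell0 (a point): centre of a cell's floor, axes as the rack's; cell0 farthest from the robot, cell3 nearest, 68 mm apart
- cell1 (a point): centre of a cell's floor, axes as the rack's; cell0 farthest from the robot, cell3 nearest, 68 mm apart
- cell2 (a point): centre of a cell's floor, axes as the rack's; cell0 farthest from the robot, cell3 nearest, 68 mm apart
- cell3 (a point): centre of a cell's floor, axes as the rack's; cell0 farthest from the robot, cell3 nearest, 68 mm apart
- rest0: foot, in one of the three empty cells, of a black rest plate (50 x 56 mm) that lies across the cell 0 to 31 mm above this origin; its height is not measured. It is stiffly sprung, about 4 N per mm, and must not be pressed with over 20 N. Origin on the cell's floor, axes as the rack's
- rest1: foot, in one of the three empty cells, of a black rest plate (50 x 56 mm) that lies across the cell 0 to 31 mm above this origin; its height is not measured. It is stiffly sprung, about 4 N per mm, and must not be pressed with over 20 N. Origin on the cell's floor, axes as the rack's
- rest2: foot, in one of the three empty cells, of a black rest plate (50 x 56 mm) that lies across the cell 0 to 31 mm above this origin; its height is not measured. It is stiffly sprung, about 4 N per mm, and must not be pressed with over 20 N. Origin on the cell's floor, axes as the rack's
Things that resemble listed ones, but are neither listed nor needed, are in the scene too. Leave any orange look-alike of the bottle_b alone. What is shaped like the bottle_a but green is not meant.

How it is judged:
At the end, for the whole second after the job is handed in: All three bottles stand at rest in the rack, each in its own cell, cap outward: axis within 0.17 rad of the rack's z, underside centre within 12 mm of the row's centre line and less than 37 mm above the cell floors; the stored bottle is within 20 mm of where it was (x of bottle_a in the frame of rack between -0.012 and 0.012 m and y of bottle_a in the frame of rack between -0.136 and 0.136 m and z of bottle_a in the frame of rack between -0.006 and 0.037 m and angle between the z axis of each of bottle_a, bottle_b, stored_bottle and the z axis of rack, either way round below 0.17 rad and linear speed of each of bottle_a, bottle_b, stored_bottle below 0.02 m/s and x of bottle_b in the frame of rack between -0.012 and 0.012 m and y of bottle_b in the frame of rack between -0.136 and 0.136 m and z of bottle_b in the frame of rack between -0.006 and 0.037 m and x of stored_bottle in the frame of rack between -0.012 and 0.012 m and y of stored_bottle in the frame of rack between -0.136 and 0.136 m and z of stored_bottle in the frame of rack between -0.006 and 0.037 m and distance of stored_bottle from where it was at the start of the episode below 0.02 m); the robot touches nothing.
It fails at once if a bottle is dropped into a cell (faster than 0.25 m/s with its underside below the rims) ((x of bottle_a in the frame of rack between -0.03 and 0.03 m and y of bottle_a in the frame of rack between -0.136 and 0.136 m and z of bottle_a in the frame of rack between -0.006 and 0.055 m and linear speed of bottle_a above 0.25 m/s) or (x of bottle_b in the frame of rack between -0.03 and 0.03 m and y of bottle_b in the frame of rack between -0.136 and 0.136 m and z of bottle_b in the frame of rack between -0.006 and 0.055 m and linear speed of bottle_b above 0.25 m/s)).
It fails at once if the rack is leaned on: the robot pushes on it with more than 30 N, a bottle pushes on it with more than 40 N, or on a rest plate with more than 20 N (contact force between any of the arm, the fingers and rack above 30 N or contact force between any of bottle_a, bottle_b and rack above 40 N or contact force between any of bottle_a, bottle_b and rest0 above 20 N or contact force between any of bottle_a, bottle_b and rest1 above 20 N or contact force between any of bottle_a, bottle_b and rest2 above 20 N).
It also fails if it takes over 64 s, if anything falls off the work surface, if the arm or the gripper's body presses on something with over 40 N, if the wrist force passes 120 N, or if a joint passes its speed limit or range.

## Working session

There is one attempt and no reset: what is moved stays moved. The work goes in short steps, Python scripts to look and compute and a shell command to move; the robot and the scene stay as the last step left them, time stands still between calls to the robot, and variables do not carry over. Pictures are saved under pics/ and viewed, at most 10 in all, crops included, and the job is handed in when it is done.

```bash
mkdir -p pics; python3 - <<'E'
from bench import r,camera
import cv2,numpy as np
for n in("scene","top"):
    c=camera(n); np.savez(f"{n}.npz",**c); cv2.imwrite(f"pics/{n}1.png",c["image"][:,:,::-1])
    print(n,c["mtx"].round(1).tolist(),c["T"].round(3).tolist())
s=r.read_state();print({k:np.round(v,3).tolist() for k,v in s.items()},r.pinch_z)
E
```

```text
scene [[438.2, 0.0, 321.1], [0.0, 438.2, 195.4], [0.0, 0.0, 1.0]] [[0.602, -0.614, 0.51, 0.005], [-0.799, -0.454, 0.395, -0.462], [-0.011, -0.645, -0.764, 0.871], [0.0, 0.0, 0.0, 1.0]]
top [[382.6, 0.0, 312.2], [0.0, 382.6, 196.4], [0.0, 0.0, 1.0]] [[-0.024, -0.996, 0.081, 0.481], [-1.0, 0.026, 0.013, -0.022], [-0.015, -0.081, -0.997, 1.093], [0.0, 0.0, 0.0, 1.0]]
{'time': 0.1, 'joint_positions': [-1.128, 0.333, -0.065, 1.461, 0.022, 1.35, -0.089], 'joint_vel': [0.001, -0.002, 0.0, -0.001, -0.001, 0.001, -0.0], 'joint_torque': [0.0, -62.455, 0.024, -39.071, -0.061, 0.037, 0.0], 'ee_pos': [0.281, 0.558, 0.222], 'eef_rot': [0.231, 0.973, -0.001, -0.0], 'ft_force': [-0.19, 0.422, 0.202], 'torque': [-0.033, 0.008, 0.038], 'grip_force': 0.0, 'width': 0.087} 0.0187
```

View pics/scene1.png

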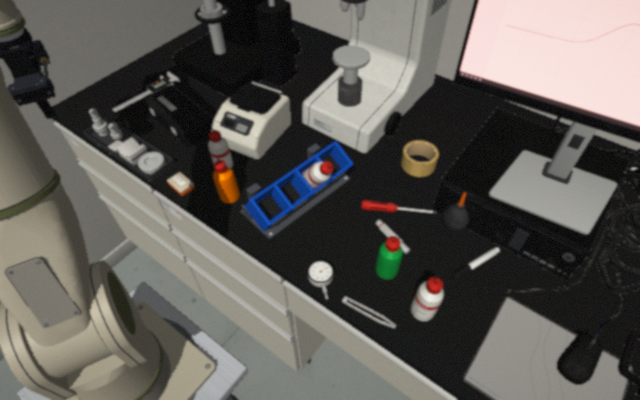

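View pics/top1.png

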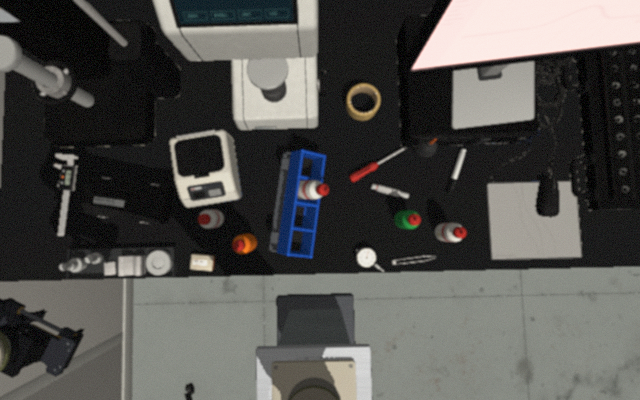

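The scene view shows bottle_a (white) at (427,299) and bottle_b (white, in shadow) at (220,150). The orange look-alike is at (228,183) and the green one at (389,258). The rack is around (300,187), with a bottle stored in the second cell from the far end. In the top view, a is at (452,232), b at (208,218), orange at (244,243), green at (407,219), and the rack spans (278–325, 150–258).

```bash
cat > h.py <<'E'
import numpy as np,cv2
def load(n): return dict(np.load(f"{n}.npz"))
def cloud(c):
    v,u=np.mgrid[:400,:640]; z=c["z_map"]; K=c["mtx"]
    p=np.stack([(u-K[0,2])/K[0,0]*z,(v-K[1,2])/K[1,1]*z,z],-1)
    return p@c["T"][:3,:3].T+c["T"][:3,3]
def hsv(c): return cv2.cvtColor(c["image"],cv2.COLOR_RGB2HSV)
E
python3 - <<'E'
from h import *
from scipy.spatial.transform import Rotation as R
B=[]
boxes={"scene":{"a":(405,270,450,325),"b":(203,125,236,172)},"top":{"a":(432,215,470,247),"b":(190,203,226,232)}}
for n in("scene","top"):
    c=load(n);P=cloud(c);H=hsv(c);ok=c["z_map"]>0
    red=((H[...,0]<8)|(H[...,0]>172))&(H[...,1]>140)&(H[...,2]>50)&ok
    for k,(x0,y0,x1,y1) in boxes[n].items():
        sub=np.zeros_like(ok);sub[y0:y1,x0:x1]=1
        q=P[sub&ok&(P[...,2]>.02)]; m=P[sub&red&(P[...,2]>.1)]
        w=q[(q[:,2]>.02)&(q[:,2]<.083)]
        # circle fit r=25 to body
        from scipy.optimize import least_squares
        f=least_squares(lambda p:np.hypot(*(w[:,:2]-p).T)-.025,w[:,:2].mean(0),loss="soft_l1",f_scale=.003)
        print(n,k,"zmax",q[:,2].max().round(3),"cap",m.mean(0).round(3) if len(m) else 0,len(m),"body",f.x.round(4),len(w),"res",np.abs(f.fun).mean().round(4))
    t=P[ok&(np.abs(P[...,2])<.02)&(P[...,0]<.6)&(P[...,0]>.4)&(P[...,1]<0)]
    print("table z",np.median(t[:,2]).round(4))
    blue=(H[...,0]>105)&(H[...,0]<125)&(H[...,1]>150)&(H[...,2]>60)&ok
    b=P[blue&(P[...,0]<.75)&(P[...,1]>-.2)&(P[...,1]<.2)];B.append(b);print(len(b),b.min(0).round(3),b.max(0).round(3))
    # coarse: top plane normal yaw via max extents
    best=[]
    for yaw in np.radians(np.arange(-25,26,1)):
        Rr=R.from_euler('z',yaw).as_matrix()@np.array([[0,-1,0],[.866,0,-.5],[.5,0,.866]])
        q=b@Rr; lo,hi=np.percentile(q,[1,99],axis=0); top=q[q[:,2]>hi[2]-.012]
        lo,hi=np.percentile(top,[1,99],axis=0); best.append((np.ptp(np.percentile(top[:,0],[1,99])),round(np.degrees(yaw)),lo.round(4),hi.round(4),len(top)))
    best.sort(key=lambda t:t[0])
    for t in best[:3]:print(t)
np.save("blue.npy",np.vstack(B))
E
```

```text
scene a zmax 0.138 cap [ 0.457 -0.382  0.121] 201 body [ 0.4608 -0.3796] 401 res 0.0006
scene b zmax 0.14 cap [0.466 0.213 0.119] 202 body [0.5272 0.2709] 506 res 0.02
table z 0.0015
2485 [ 0.401 -0.049 -0.004] [0.749 0.131 0.107]
(np.float64(0.07548719901437254), -9, array([ 0.0823, -0.6755,  0.0213]), array([ 0.1578, -0.3974,  0.0334]), 1118)
(np.float64(0.07654688161306333), -10, array([ 0.0898, -0.674 ,  0.0168]), array([ 0.1664, -0.3959,  0.0288]), 1112)
(np.float64(0.07778101997031046), -8, array([ 0.0731, -0.677 ,  0.0259]), array([ 0.1509, -0.3989,  0.0383]), 1114)
top a zmax 0.137 cap [ 0.461 -0.379  0.121] 105 body [ 0.4597 -0.3791] 179 res 0.0009
top b zmax 0.136 cap [0.509 0.268 0.122] 90 body [0.5203 0.273 ] 169 res 0.0091
table z -0.0003
2837 [ 0.395 -0.051 -0.004] [0.708 0.093 0.107]
(np.float64(0.07643932773190962), -9, array([ 0.0828, -0.6748,  0.0191]), array([ 0.1592, -0.3978,  0.0314]), 1012)
(np.float64(0.07730754499661631), -10, array([ 0.0903, -0.673 ,  0.0148]), array([ 0.1676, -0.3962,  0.0272]), 1003)
(np.float64(0.07797365220618202), -8, array([ 0.0741, -0.6762,  0.0241]), array([ 0.1521, -0.3993,  0.0367]), 999)
```

```bash
python3 - <<'E'
from h import *
from scipy.optimize import least_squares
from scipy.spatial.transform import Rotation as R
for n in("scene","top"):
    c=load(n);P=cloud(c);ok=c["z_map"]>0
    w=P[ok&(np.hypot(P[...,0]-.512,P[...,1]-.27)<.04)&(P[...,2]>.02)&(P[...,2]<.083)]
    f=least_squares(lambda p:np.hypot(*(w[:,:2]-p).T)-.025,[.512,.27],loss="soft_l1",f_scale=.002)
    k=P[ok&(np.hypot(P[...,0]-.51,P[...,1]-.27)<.03)&(P[...,2]>.106)&(P[...,2]<.127)]
    g=least_squares(lambda p:np.hypot(*(k[:,:2]-p).T)-.014,[.51,.27],loss="soft_l1",f_scale=.002)
    print(n,"b body",f.x,len(w),np.abs(f.fun).mean(),"cap",g.x,np.abs(g.fun).mean())
    H=hsv(c);blue=(H[...,0]>105)&(H[...,0]<125)&(H[...,1]>150)&(H[...,2]>60)&ok
    b=P[blue&(P[...,0]<.75)]
    R0=R.from_euler('z',-9,degrees=True).as_matrix()@np.array([[0,-1,0],[.866,0,-.5],[.5,0,.866]])
    q=b@R0; h=np.histogram(q[:,2],np.arange(-.05,.04,.0025)); print(dict(zip(h[1].round(4).tolist(),h[0].tolist())))
    t=q[(q[:,2]>.018)&(q[:,2]<.038)]
    A=np.c_[t[:,:2]-[.121,-.536],np.ones(len(t))]
    s=least_squares(lambda x:A@x-t[:,2],[0,0,.03],loss="soft_l1",f_scale=.0015).x;print("plane",s)
    inl=t[np.abs(A@s-t[:,2])<.003]
    (cx,cy),wh,ang=cv2.minAreaRect(inl[:,:2].astype(np.float32)*1000);print("rect",cx,cy,wh,ang,"pct",np.percentile(inl[:,:2],[.5,99.5],axis=0).round(4).tolist())
    # edges vs y: slope of outer sides
    for side in(0,1):
        ys=np.arange(-.66,-.41,.01);e=[np.percentile(inl[np.abs(inl[:,1]-y)<.007][:,0],97 if side else 3) for y in ys]
        print(side,np.polyfit(ys+.536,e,1).round(4))
s=load("scene")["image"][110:215,190:350,::-1];tt=load("top")["image"][200:260,180:300,::-1];a=load("scene")["image"][225:330,360:460,::-1]
im=np.vstack([np.hstack([cv2.resize(s,(480,315)),cv2.resize(a,(300,315))]),cv2.resize(np.hstack([tt,load("top")["image"][200:260,385:475,::-1]]),(780,223))])
cv2.imwrite("pics/crop1.png",im)
E
```

```text
scene b body [0.51281543 0.26947726] 264 0.0012901439014175737 cap [0.51114701 0.2690471 ] 0.002654399307337822
{-0.05: 4, -0.0475: 8, -0.045: 7, -0.0425: 4, -0.04: 3, -0.0375: 6, -0.035: 28, -0.0325: 74, -0.03: 86, -0.0275: 50, -0.025: 41, -0.0225: 51, -0.02: 83, -0.0175: 53, -0.015: 49, -0.0125: 47, -0.01: 53, -0.0075: 52, -0.005: 43, -0.0025: 48, 0.0: 45, 0.0025: 52, 0.005: 59, 0.0075: 59, 0.01: 55, 0.0125: 45, 0.015: 63, 0.0175: 58, 0.02: 63, 0.0225: 78, 0.025: 258, 0.0275: 469, 0.03: 243, 0.0325: 26, 0.035: 0}
plane [-0.00421843 -0.00225696  0.02825689]
rect 120.17874908447266 -536.80322265625 (280.7688293457031, 76.09587860107422) 89.8497085571289 pct [[0.0822, -0.6761], [0.158, -0.3972]]
0 [0.0045 0.0832]
1 [0.0027 0.157 ]
top b body [0.51193391 0.27038139] 109 0.000534921764264922 cap [0.50959524 0.269814  ] 0.003352631955440993
{-0.05: 3, -0.0475: 3, -0.045: 4, -0.0425: 3, -0.04: 11, -0.0375: 29, -0.035: 69, -0.0325: 103, -0.03: 128, -0.0275: 77, -0.025: 72, -0.0225: 91, -0.02: 85, -0.0175: 67, -0.015: 66, -0.0125: 72, -0.01: 72, -0.0075: 83, -0.005: 79, -0.0025: 73, 0.0: 71, 0.0025: 77, 0.005: 81, 0.0075: 79, 0.01: 77, 0.0125: 84, 0.015: 80, 0.0175: 87, 0.02: 91, 0.0225: 116, 0.025: 349, 0.0275: 336, 0.03: 76, 0.0325: 2, 0.035: 0}
plane [-0.00615505 -0.00177443  0.02683169]
rect 120.77320861816406 -536.8217163085938 (280.1579895019531, 77.74105072021484) 89.84310150146484 pct [[0.0822, -0.6755], [0.1592, -0.3974]]
0 [-0.0721  0.0951]
1 [0.0036 0.1582]
```

View pics/crop1.png

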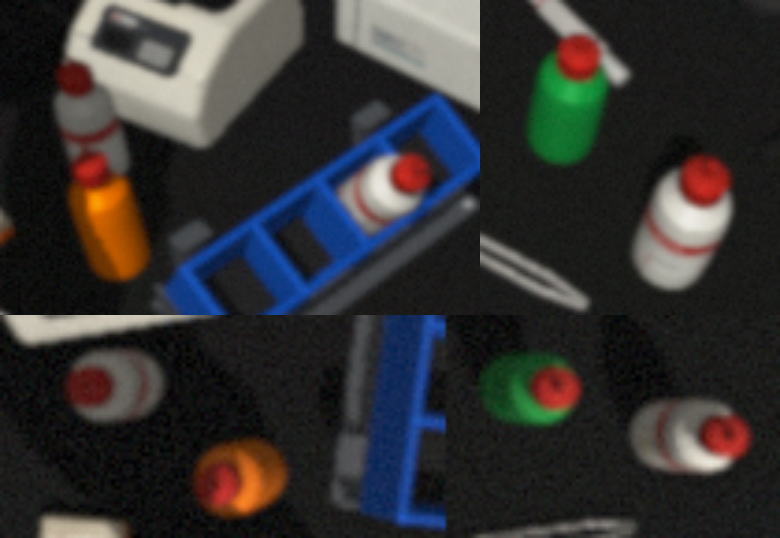

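The crop confirms the choice. Bottle b is the grey-white bottle at crop (90,120), with the orange one next to it. Bottle a is the white one at (700,225), next to the green one.

```bash
cat >> h.py <<'E'
from scipy.spatial.transform import Rotation as R
RR=R.from_euler('z',-9.15,degrees=True).as_matrix()@np.array([[0,-1,0],[.866025,0,-.5],[.5,0,.866025]])
C0=R.from_euler('z',-9,degrees=True).as_matrix()@np.array([[0,-1,0],[.866025,0,-.5],[.5,0,.866025]])@np.array([.1205,-.5368,.0277-.060])
def rk(x,y,z): return C0+RR@np.array([x,y,z])
def rinv(p): return (p-C0)@RR
CY=[-.102,-.034,.034,.102]
hy=np.radians(80.85)
DOWN=np.array([[np.sin(hy),np.cos(hy),0],[-np.cos(hy),np.sin(hy),0],[0,0,-1]])  # cols x,y,z ; tool y heading hy
DOWN=np.column_stack([np.cross([np.cos(hy),np.sin(hy),0],[0,0,-1]),[np.cos(hy),np.sin(hy),0],[0,0,-1]])
TILT=np.column_stack([-RR[:,1]*-1,RR[:,0],-RR[:,2]])
TILT[:,0]=np.cross(TILT[:,1],TILT[:,2])
def go(p,Rm,s=None):
    from bench import r
    s=s or r.read_state(); Rc=R.from_quat(s["eef_rot"]); d=Rc.inv().apply(np.array(p)-s["ee_pos"])/.15
    rv=(Rc.inv()*R.from_matrix(Rm)).as_rotvec()
    print("dp",d.round(3).tolist(),"rot",(rv/2/np.pi).round(4).tolist(),"deg",np.degrees(np.linalg.norm(rv)).round(1))
def st():
    from bench import r
    s=r.read_state(); print({k:np.round(s[k],3).tolist() for k in("time","ee_pos","eef_rot","ft_force","width","grip_force","joint_positions")}); return s
E
python3 - <<'E'
from h import *
print(C0,RR.round(3).tolist(),"DOWN",DOWN.round(3).tolist(),"TILT",TILT.round(3).tolist())
for n in("scene","top"):
    c=load(n);P=cloud(c);q=rinv(P);ok=c["z_map"]>0
    for i in range(4):
        m=q[ok&(np.abs(q[...,0])<.022)&(np.abs(q[...,1]-CY[i])<.022)&(q[...,2]>-.03)]
        print(n,i,len(m),np.percentile(m[:,2],[5,25,50,75,95]).round(3) if len(m) else 0)
    m=P[ok&(P[...,0]>.3)&(P[...,0]<.75)&(P[...,1]>.1)&(P[...,1]<.35)]
    print("max z around b",np.percentile(m[:,2],[90,99,100]))
# stored bottle cap
    b=q[ok&(q[...,2]>.08)&(q[...,2]<.17)&(abs(q[...,0])<.05)&(abs(q[...,1])<.15)]
    print("stored zmax",b[:,2].max(),"xy",np.median(b,0)) 
go([.512,.270,.24],DOWN)
E
```

```text
[0.54904239 0.03504836 0.03227739] [[0.138, -0.987, -0.08], [0.855, 0.159, -0.494], [0.5, 0.0, 0.866]] DOWN [[-0.987, 0.159, 0.0], [0.159, 0.987, 0.0], [0.0, 0.0, -1.0]] TILT [[-0.987, 0.138, 0.08], [0.159, 0.855, 0.494], [-0.0, 0.5, -0.866]]
scene 0 82 [0.011 0.012 0.014 0.015 0.017]
scene 1 443 [0.038 0.067 0.092 0.116 0.126]
scene 2 178 [0.    0.002 0.003 0.004 0.006]
scene 3 254 [0.01  0.012 0.014 0.015 0.017]
max z around b [0.11733548 0.13643995 0.14004941]
stored zmax 0.13921691511029957 xy [-0.00983515 -0.03068447  0.09663686]
top 0 144 [0.009 0.011 0.012 0.013 0.015]
top 1 449 [0.037 0.066 0.09  0.11  0.124]
top 2 120 [-0.001  0.001  0.002  0.003  0.005]
top 3 149 [0.009 0.011 0.012 0.014 0.016]
max z around b [0.13230438 0.13644442 0.13935113]
stored zmax 0.13523464513704633 xy [ 0.00058004 -0.03699036  0.09625548]
dp [-2.241, -1.023, -0.12] rot [-0.0002, -0.0, -0.0487] deg 17.5
```

```bash
python3 -m pendant '[{"dp":[-1,-0.46,-0.1],"rotation":[0,0,-0.0487],"jaw":0.65},{"dp":[-1,-0.46,-0.1],"rotation":[0,0,-0.0487],"jaw":0.65},{"dp":[-1,-0.46,-0.1],"rotation":[0,0,-0.0487],"jaw":0.65},{"dp":[-1,-0.46,-0.1],"rotation":[0,0,-0.0487],"jaw":0.65}]'; python3 -c "
from h import *
st();go([.512,.270,.24],DOWN)"
```

```text
time: 0.6
ee_pos: [0.3868, 0.4261, 0.2378]
eef_rot: [0.083, 0.997, -0.0, 0.001]
ft_force: [-0.2, -0.0, -0.8]
width: 0.0591
grip_force: 0.0
{'time': 0.6, 'ee_pos': [0.387, 0.426, 0.238], 'eef_rot': [0.083, 0.997, -0.0, 0.001], 'ft_force': [-0.199, -0.048, -0.767], 'width': 0.059, 'grip_force': 0.0, 'joint_positions': [-0.897, 0.215, -0.02, 1.575, 0.006, 1.351, 0.487]}
dp [-0.995, -0.888, -0.013] rot [-0.0001, 0.0002, -0.0011] deg 0.4
```

```bash
python3 -m pendant '[{"dp":[-0.99,-0.88,0],"rotation":[0,0,-0.001],"jaw":0.65},{"dp":[-0.99,-0.88,0],"rotation":[0,0,-0.001],"jaw":0.65},{"dp":[-0.99,-0.88,0],"rotation":[0,0,-0.001],"jaw":0.65},{"dp":[-0.99,-0.88,0],"rotation":[0,0,-0.001],"jaw":0.65},{"dp":[-0.99,-0.88,0],"rotation":[0,0,-0.001],"jaw":0.65},{"dp":[-0.99,-0.88,0],"rotation":[0,0,-0.001],"jaw":0.65}]'; python3 - <<'E'
from h import *
from bench import camera
st();go([.512,.270,.107],DOWN)
c=camera("wrist");np.savez("wrist.npz",**c);cv2.imwrite("pics/w1.png",c["image"][...,::-1])
P=cloud(c);H=hsv(c);ok=c["z_map"]>0
k=ok&(np.hypot(P[...,0]-.512,P[...,1]-.27)<.035)
red=((H[...,0]<8)|(H[...,0]>172))&(H[...,1]>140)
for lo,hi in((.02,.08),(.106,.124)):
    q=P[k&(P[...,2]>lo)&(P[...,2]<hi)];print(lo,len(q),q.mean(0).round(4) if len(q) else 0,q.min(0),q.max(0))
print(P[k][:,2].max())
E
```

```text
time: 1.35
ee_pos: [0.5079, 0.2778, 0.2373]
eef_rot: [0.075, 0.997, 0.0, -0.0]
ft_force: [0.3, 0.2, 0.6]
width: 0.0565
grip_force: 0.0
{'time': 1.35, 'ee_pos': [0.508, 0.278, 0.237], 'eef_rot': [0.075, 0.997, 0.0, -0.0], 'ft_force': [0.299, 0.203, 0.576], 'width': 0.056, 'grip_force': 0.0, 'joint_positions': [-0.669, 0.22, 0.107, 1.573, -0.025, 1.35, 0.861]}
dp [-0.036, -0.048, 0.869] rot [0.0001, -0.0001, 0.0015] deg 0.5
0.02 430 [0.4926 0.2754 0.057 ] [0.48643073 0.24450586 0.020404  ] [0.52580175 0.29497427 0.07996904]
0.106 947 [0.5073 0.2693 0.1202] [0.49496314 0.25454386 0.10603419] [0.52463883 0.28354715 0.12394446]
0.3467092105909882
```

View pics/w1.png

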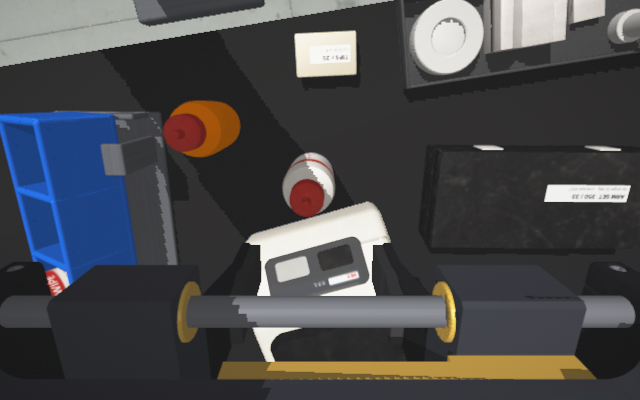

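The wrist view shows the b cap at (307,197), orange at (205,130), and the balance just behind b. The cap centre is about (0.511, 0.2695).

```bash
python3 -m pendant '[{"dp":[0,0,0.3],"rotation":[0,0,0.0],"jaw":0.65},{"dp":[0,0,0.53],"rotation":[0,0,0.0],"jaw":0.65},{"dp":[0,0,0.53],"rotation":[0,0,0],"jaw":0.65},{"dp":[0,0,0.53],"rotation":[0,0,0],"jaw":0.65}]'; python3 - <<'E'
from h import *
st();go([.511,.2695,.107],DOWN)
E
```

```text
time: 1.9
ee_pos: [0.5096, 0.2766, 0.1597]
eef_rot: [0.076, 0.997, 0.001, 0.001]
ft_force: [0.3, 0.3, 0.8]
width: 0.0566
grip_force: 0.0
{'time': 1.9, 'ee_pos': [0.51, 0.277, 0.16], 'eef_rot': [0.076, 0.997, 0.001, 0.001], 'ft_force': [0.25, 0.331, 0.792], 'width': 0.057, 'grip_force': 0.0, 'joint_positions': [-0.663, 0.272, 0.104, 1.676, -0.03, 1.194, 0.866]}
dp [-0.016, -0.046, 0.351] rot [0.0002, 0.0002, 0.0012] deg 0.4
```

```bash
python3 -m pendant '[{"dp":[-0.015,-0.046,0.1],"rotation":[0,0,0.001],"jaw":0.65},{"dp":[-0.015,-0.046,0.35],"rotation":[0,0,0.001],"jaw":0.65},{"dp":[-0.015,-0.046,0.35],"rotation":[0,0,0.001],"jaw":0.65},{"dp":[-0.015,-0.046,0.35],"rotation":[0,0,0.001],"jaw":0.65}]'; python3 - <<'E'
from h import *
st();go([.511,.2695,.107],DOWN)
E
```

```text
time: 2.4
ee_pos: [0.5111, 0.2685, 0.1068]
eef_rot: [0.08, 0.997, 0.0, 0.001]
ft_force: [-0.9, 0.3, 0.1]
width: 0.0568
grip_force: 0.0
{'time': 2.4, 'ee_pos': [0.511, 0.268, 0.107], 'eef_rot': [0.08, 0.997, 0.0, 0.001], 'ft_force': [-0.924, 0.298, 0.143], 'width': 0.057, 'grip_force': 0.0, 'joint_positions': [-0.651, 0.317, 0.105, 1.737, -0.037, 1.089, 0.877]}
dp [0.002, 0.007, -0.001] rot [0.0001, 0.0002, -0.0001] deg 0.1
```

```bash
python3 -m pendant '[{"dp":[0,0.004,0],"rotation":[0,0,0],"jaw":0.25},{"dp":[0,0.004,0],"rotation":[0,0,0],"jaw":0.2},{"dp":[0,0.004,0],"rotation":[0,0,0],"jaw":0.2},{"dp":[0,0.004,0],"rotation":[0,0,0],"jaw":0.1},{"dp":[0,0.004,0],"rotation":[0,0,0],"jaw":0.1},{"dp":[0,0.004,0],"rotation":[0,0,0],"jaw":0.1}]' 35; python3 -m pendant '[{"dp":[0,0,-0.02],"rotation":[0,0,0],"jaw":0.1},{"dp":[0,0,-0.1],"rotation":[0,0,0],"jaw":0.1},{"dp":[0,0,-0.3],"rotation":[0,0,0],"jaw":0.1},{"dp":[0,0,-0.6],"rotation":[0,0,0],"jaw":0.1},{"dp":[0,0,-1],"rotation":[0,0,0],"jaw":0.1},{"dp":[0,0,-1],"rotation":[0,0,0],"jaw":0.1},{"dp":[0,0,-1],"rotation":[0,0,0],"jaw":0.1}]'; python3 - <<'E'
from h import *
s=st()
L=.1065
go(rk(-.002,CY[3],.08+L),TILT)
print(rk(-.002,CY[3],.08+L))
E
```

```text
time: 3.15
ee_pos: [0.5107, 0.269, 0.1058]
eef_rot: [0.08, 0.997, 0.0, 0.0]
ft_force: [-1.6, -0.1, 2.8]
width: 0.0275
grip_force: 34.9
time: 4.03
ee_pos: [0.5104, 0.2688, 0.2555]
eef_rot: [0.08, 0.997, 0.0, -0.0]
ft_force: [-0.6, -0.1, -1.3]
width: 0.0271
grip_force: 34.8
{'time': 4.025, 'ee_pos': [0.51, 0.269, 0.255], 'eef_rot': [0.08, 0.997, 0.0, -0.0], 'ft_force': [-0.57, -0.145, -1.329], 'width': 0.027, 'grip_force': 34.799, 'joint_positions': [-0.662, 0.207, 0.115, 1.551, -0.024, 1.385, 0.866]}
dp [0.178, -2.131, 0.418] rot [-0.0833, -0.0, -0.0] deg 30.0
[ 0.43323629 -0.04250507  0.19279106]
```

```bash
python3 -m pendant '[{"dp":[0.1,-0.4,-0.15],"rotation":[0,0,0],"jaw":0.1},{"dp":[0.18,-0.7,-0.15],"rotation":[0,0,0],"jaw":0.1},{"dp":[0.18,-1,-0.15],"rotation":[0,0,0],"jaw":0.1},{"dp":[0.18,-1,-0.15],"rotation":[0,0,0],"jaw":0.1},{"dp":[0.18,-1,-0.15],"rotation":[0,0,0],"jaw":0.1},{"dp":[0.18,-1,-0.15],"rotation":[0,0,0],"jaw":0.1}]'; python3 -m pendant '[{"dp":[0,-0.4,0],"rotation":[-0.02,0,0],"jaw":0.1},{"dp":[0,-0.7,0],"rotation":[-0.04,0,0],"jaw":0.1},{"dp":[0,-1,0],"rotation":[-0.06,0,0],"jaw":0.1},{"dp":[0,-1,0],"rotation":[-0.0833,0,0],"jaw":0.1},{"dp":[0,-1,0],"rotation":[-0.0833,0,0],"jaw":0.1},{"dp":[0,-1,0],"rotation":[-0.0833,0,0],"jaw":0.1},{"dp":[0,-1,0],"rotation":[-0.0833,0,0],"jaw":0.1}]'; python3 - <<'E'
from h import *
from bench import camera
s=st()
L=.106
go(rk(-.002,CY[3],.08+L),TILT,s)
for n in("scene","wrist"):
    c=camera(n);np.savez(n+"2.npz",**c);cv2.imwrite(f"pics/{n}2.png",c["image"][...,::-1])
E
```

```text
time: 4.78
ee_pos: [0.4598, 0.1262, 0.2773]
eef_rot: [0.079, 0.997, -0.0, -0.001]
ft_force: [-0.5, -0.7, -1.7]
width: 0.0272
grip_force: 34.8
time: 5.65
ee_pos: [0.4364, -0.0214, 0.2781]
eef_rot: [0.075, 0.963, 0.257, 0.02]
ft_force: [0.7, 0.6, -1.2]
width: 0.0274
grip_force: 34.8
{'time': 5.65, 'ee_pos': [0.436, -0.021, 0.278], 'eef_rot': [0.075, 0.963, 0.257, 0.02], 'ft_force': [0.659, 0.616, -1.246], 'width': 0.027, 'grip_force': 34.766, 'joint_positions': [-0.311, -0.107, 0.62, 1.904, -0.459, 1.424, 1.81]}
dp [-0.001, -0.407, 0.426] rot [-0.0003, -0.0003, 0.0005] deg 0.2
```

View pics/scene2.png

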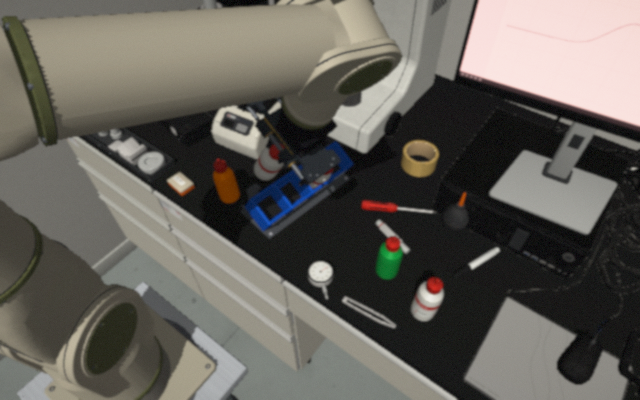

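The bottle is in the gripper at (267,160), left of the rack. I'll check how it sits in the grip using the wrist depth.

```bash
cat >> h.py <<'E'
def inhand(c,s):
    from scipy.optimize import least_squares
    P=cloud(c);Rc=R.from_quat(s["eef_rot"]).as_matrix();q=(P-s["ee_pos"])@Rc
    q=q[(c["z_map"]>0)&(np.hypot(q[...,0],q[...,1])<.035)&(q[...,2]>.0)&(q[...,2]<.125)]
    w=q[(q[:,2]>.03)&(q[:,2]<.1)]
    f=least_squares(lambda p:np.hypot(w[:,0]-p[0]-p[2]*(w[:,2]-.06),w[:,1]-p[1]-p[3]*(w[:,2]-.06))-.025,[0,0,0,0],loss="soft_l1",f_scale=.002)
    print("axis in tool: xy at z=.06",f.x[:2].round(4),"slope",f.x[2:].round(4),len(w),"res",np.abs(f.fun).mean().round(4),"zmax",q[:,2].max() if len(q) else 0)
E
python3 - <<'E'
from h import *
s=st()
inhand(load("wrist2"),s)
L=.106
go(rk(-.002,CY[3],.08+L),TILT,s)
E
```

```text
{'time': 5.75, 'ee_pos': [0.436, -0.022, 0.278], 'eef_rot': [0.076, 0.963, 0.257, 0.02], 'ft_force': [0.278, -0.627, -1.04], 'width': 0.027, 'grip_force': 34.765, 'joint_positions': [-0.31, -0.107, 0.622, 1.905, -0.459, 1.424, 1.811]}
axis in tool: xy at z=.06 [-0.0016  0.0008] slope [-0.0358  0.0183] 1471 res 0.0002 zmax 0.10561358464670421
dp [-0.001, -0.405, 0.427] rot [-0.0002, -0.0002, 0.0004] deg 0.2
```

```bash
cat >> h.py <<'E'
def tilt(rx,ry): return TILT@R.from_rotvec([rx,ry,0]).as_matrix()
E
python3 -m pendant '[{"dp":[0,-0.2,0],"rotation":[0,0,0],"jaw":0.1},{"dp":[0,-0.4,0.1],"rotation":[0.003,0.0055,0],"jaw":0.1},{"dp":[0,-0.405,0.25],"rotation":[0.003,0.0055,0],"jaw":0.1},{"dp":[0,-0.405,0.4],"rotation":[0.003,0.0055,0],"jaw":0.1},{"dp":[0,-0.405,0.427],"rotation":[0.003,0.0055,0],"jaw":0.1},{"dp":[0,-0.405,0.427],"rotation":[0.003,0.0055,0],"jaw":0.1},{"dp":[0,-0.405,0.427],"rotation":[0.003,0.0055,0],"jaw":0.1}]'; python3 - <<'E'
from h import *
from bench import camera
s=st();c=camera("wrist");inhand(c,s)
np.savez("wrist3.npz",**c);cv2.imwrite("pics/w3.png",c["image"][...,::-1])
L=.106
Rt=tilt(.018,.036)
p=s["ee_pos"]+R.from_quat(s["eef_rot"]).as_matrix()@[0,0,L]
print("tip rack if axis corrected",rinv(s["ee_pos"])-[0,0,L], rinv(p))
go(rk(-.002,CY[3],.03+L),Rt,s)
# check rack pose from wrist blue rim
P=cloud(c);q=rinv(P);H=hsv(c);blue=(H[...,0]>105)&(H[...,0]<125)&(H[...,1]>150)&(H[...,2]>60)&(c["z_map"]>0)
t=q[blue&(q[...,2]>.045)&(q[...,2]<.07)]
print(len(t),np.median(t[:,2]),np.percentile(t,[.5,5,95,99.5],axis=0).round(4).tolist())
E
```

```text
time: 6.62
ee_pos: [0.4334, -0.0438, 0.193]
eef_rot: [0.073, 0.965, 0.25, 0.004]
ft_force: [-0.1, -0.5, -2.0]
width: 0.0273
grip_force: 34.8
{'time': 6.625, 'ee_pos': [0.433, -0.044, 0.193], 'eef_rot': [0.073, 0.965, 0.25, 0.004], 'ft_force': [-0.096, -0.505, -1.972], 'width': 0.027, 'grip_force': 34.766, 'joint_positions': [-0.287, 0.027, 0.682, 1.983, -0.513, 1.335, 1.989]}
axis in tool: xy at z=.06 [-0.0016  0.0007] slope [-0.0369  0.0189] 1448 res 0.0002 zmax 0.12498045939881122
tip rack if axis corrected [-0.00294478  0.10165484  0.08131384] [-0.00496952  0.10516537  0.08139137]
dp [-0.009, 0.013, 0.342] rot [-0.0002, 0.0005, 0.0] deg 0.2
2593 0.060981190275522505 [[-0.0388, -0.0652, 0.0459], [-0.0374, -0.0608, 0.0496], [0.0353, 0.1395, 0.0625], [0.0363, 0.1397, 0.0632]]
```

View pics/w3.png

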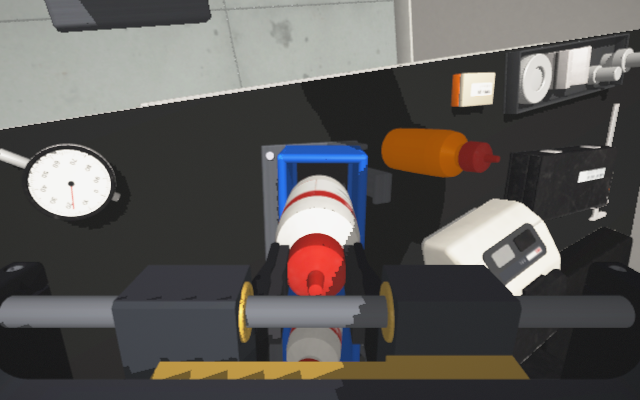

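Bottle b sits over cell 3, its cap at (315,270) and the rack end wall at (322,155). The rims agree with the rack pose to about 1 mm. I'll lower it now.

```bash
python3 -m pendant '[{"dp":[-0.005,0.006,0.06],"rotation":[0,0,0],"jaw":0.1},{"dp":[-0.005,0.006,0.12],"rotation":[0,0,0],"jaw":0.1},{"dp":[-0.005,0.006,0.18],"rotation":[0,0,0],"jaw":0.1},{"dp":[-0.005,0.006,0.24],"rotation":[0,0,0],"jaw":0.1},{"dp":[-0.005,0.006,0.3],"rotation":[0,0,0],"jaw":0.1},{"dp":[-0.005,0.006,0.34],"rotation":[0,0,0],"jaw":0.1},{"dp":[-0.005,0.006,0.34],"rotation":[0,0,0],"jaw":0.1}]'; cat >> h.py <<'E'
def tip(L=.106):
    s=st(); print("under-side rack",(rinv(s["ee_pos"])-[0,0,L]).round(4),"force rack",(np.array(s["ft_force"])@RR).round(2)); return s
E
python3 -c "
from h import *
tip()"
```

```text
time: 7.55
ee_pos: [0.4358, -0.0178, 0.1476]
eef_rot: [0.073, 0.965, 0.25, 0.003]
ft_force: [0.3, -0.6, -1.3]
width: 0.0272
grip_force: 34.8
{'time': 7.55, 'ee_pos': [0.436, -0.018, 0.148], 'eef_rot': [0.073, 0.965, 0.25, 0.003], 'ft_force': [0.281, -0.6, -1.314], 'width': 0.027, 'grip_force': 34.766, 'joint_positions': [-0.309, 0.073, 0.659, 2.052, -0.566, 1.235, 2.019]}
under-side rack [-0.0031  0.1034  0.029 ] force rack [-1.13 -0.37 -0.86]
```

```bash
python3 -m pendant '[{"dp":[0,0,0.02],"rotation":[0,0,0],"jaw":0.1},{"dp":[0,0,0.04],"rotation":[0,0,0],"jaw":0.1},{"dp":[0,0,0.06],"rotation":[0,0,0],"jaw":0.1},{"dp":[0,0,0.07],"rotation":[0,0,0],"jaw":0.1},{"dp":[0,0,0.07],"rotation":[0,0,0],"jaw":0.1}]'; python3 -c "
from h import *
tip()"
for i in 1; do :; done; python3 -m pendant '[{"dp":[0,0,0.01],"rotation":[0,0,0],"jaw":0.1},{"dp":[0,0,0.01],"rotation":[0,0,0],"jaw":0.1},{"dp":[0,0,0.01],"rotation":[0,0,0],"jaw":0.1}]';python3 -c "
from h import *
tip()"
```

```text
time: 8.18
ee_pos: [0.4364, -0.0129, 0.1387]
eef_rot: [0.073, 0.965, 0.25, 0.003]
ft_force: [0.7, 0.3, -2.4]
width: 0.0275
grip_force: 34.8
{'time': 8.175, 'ee_pos': [0.436, -0.013, 0.139], 'eef_rot': [0.073, 0.965, 0.25, 0.003], 'ft_force': [0.689, 0.346, -2.407], 'width': 0.028, 'grip_force': 34.766, 'joint_positions': [-0.312, 0.084, 0.654, 2.064, -0.579, 1.215, 2.027]}
under-side rack [-0.0033  0.1036  0.0188] force rack [-0.81 -0.62 -2.31]
time: 8.55
ee_pos: [0.4365, -0.0122, 0.1375]
eef_rot: [0.073, 0.965, 0.25, 0.003]
ft_force: [0.3, 1.0, -1.8]
width: 0.0275
grip_force: 34.8
{'time': 8.55, 'ee_pos': [0.436, -0.012, 0.137], 'eef_rot': [0.073, 0.965, 0.25, 0.003], 'ft_force': [0.268, 1.045, -1.798], 'width': 0.027, 'grip_force': 34.766, 'joint_positions': [-0.313, 0.085, 0.654, 2.066, -0.581, 1.212, 2.028]}
under-side rack [-0.0033  0.1036  0.0174] force rack [ 0.03 -0.1  -2.09]
```

```bash
python3 -m pendant '[{"dp":[0,-0.01,0.005],"rotation":[0,0,0],"jaw":0.1},{"dp":[0,-0.01,0.01],"rotation":[0,0,0],"jaw":0.1},{"dp":[0,-0.01,0.01],"rotation":[0,0,0],"jaw":0.1},{"dp":[0,-0.01,0.01],"rotation":[0,0,0],"jaw":0.1}]' >/dev/null;python3 -c "
from h import *
tip()"
python3 -m pendant '[{"dp":[0,0,0.005],"rotation":[0,0,0],"jaw":0.1},{"dp":[0,0,0.008],"rotation":[0,0,0],"jaw":0.1},{"dp":[0,0,0.008],"rotation":[0,0,0],"jaw":0.1},{"dp":[0,0,0.008],"rotation":[0,0,0],"jaw":0.1}]' >/dev/null;python3 -c "
from h import *
tip()"
```

```text
{'time': 9.05, 'ee_pos': [0.436, -0.013, 0.135], 'eef_rot': [0.073, 0.965, 0.25, 0.003], 'ft_force': [-0.525, -0.364, -1.181], 'width': 0.027, 'grip_force': 34.766, 'joint_positions': [-0.311, 0.089, 0.654, 2.067, -0.584, 1.209, 2.034]}
under-side rack [-0.0049  0.1036  0.0159] force rack [-0.97  0.46 -0.8 ]
{'time': 9.55, 'ee_pos': [0.436, -0.012, 0.134], 'eef_rot': [0.073, 0.965, 0.25, 0.003], 'ft_force': [-0.269, -0.679, -1.222], 'width': 0.027, 'grip_force': 34.766, 'joint_positions': [-0.312, 0.09, 0.654, 2.069, -0.585, 1.207, 2.035]}
under-side rack [-0.0049  0.1037  0.0148] force rack [-1.23  0.16 -0.7 ]
```

```bash
python3 -m pendant '[{"dp":[0,0,0.005],"rotation":[0,0,0],"jaw":0.1},{"dp":[0,0,0.008],"rotation":[0,0,0],"jaw":0.1},{"dp":[0,0,0.008],"rotation":[0,0,0],"jaw":0.1},{"dp":[0,0,0.008],"rotation":[0,0,0],"jaw":0.1}]' >/dev/null;python3 -c "
from h import *
tip()"
python3 -m pendant '[{"dp":[0,0,0.005],"rotation":[0,0,0],"jaw":0.1},{"dp":[0,0,0.008],"rotation":[0,0,0],"jaw":0.1},{"dp":[0,0,0.008],"rotation":[0,0,0],"jaw":0.1},{"dp":[0,0,0.008],"rotation":[0,0,0],"jaw":0.1}]' >/dev/null;python3 -c "
from h import *
tip()"
```

```text
{'time': 10.05, 'ee_pos': [0.436, -0.012, 0.133], 'eef_rot': [0.073, 0.965, 0.25, 0.003], 'ft_force': [-0.252, 0.317, -1.596], 'width': 0.027, 'grip_force': 34.771, 'joint_positions': [-0.312, 0.092, 0.653, 2.07, -0.587, 1.205, 2.036]}
under-side rack [-0.0049  0.1037  0.0135] force rack [-0.56  0.3  -1.52]
{'time': 10.55, 'ee_pos': [0.437, -0.011, 0.132], 'eef_rot': [0.073, 0.965, 0.25, 0.003], 'ft_force': [-1.113, -1.352, 1.457], 'width': 0.027, 'grip_force': 34.837, 'joint_positions': [-0.312, 0.093, 0.653, 2.071, -0.589, 1.203, 2.037]}
under-side rack [-0.005   0.1037  0.0125] force rack [-0.58  0.88  2.02]
```

```bash
python3 -m pendant '[{"dp":[0,-0.004,0.0],"rotation":[0,0,0],"jaw":0.1},{"dp":[0,-0.008,0.002],"rotation":[0,0,0],"jaw":0.1},{"dp":[0,-0.008,0.002],"rotation":[0,0,0],"jaw":0.1},{"dp":[0,-0.008,0.002],"rotation":[0,0,0],"jaw":0.1}]' >/dev/null;python3 -c "
from h import *
from bench import camera
s=tip();inhand(camera('wrist'),s)"
```

```text
{'time': 11.05, 'ee_pos': [0.436, -0.012, 0.132], 'eef_rot': [0.073, 0.965, 0.25, 0.003], 'ft_force': [-0.832, -0.941, 4.202], 'width': 0.027, 'grip_force': 35.1, 'joint_positions': [-0.311, 0.095, 0.653, 2.072, -0.59, 1.203, 2.041]}
under-side rack [-0.0059  0.1037  0.0121] force rack [1.18 0.67 4.17]
axis in tool: xy at z=.06 [ 0.0039 -0.0019] slope [0.1734 0.0057] 2823 res 0.0031 zmax 0.12072324344403329
```

```bash
python3 -m pendant '[{"dp":[0,0,0],"rotation":[0,0,0],"jaw":0.34},{"dp":[0,0,0],"rotation":[0,0,0],"jaw":0.36},{"dp":[0,0,0],"rotation":[0,0,0],"jaw":0.4},{"dp":[0,0,0],"rotation":[0,0,0],"jaw":0.5},{"dp":[0,0,0],"rotation":[0,0,0],"jaw":0.6},{"dp":[0,0,0],"rotation":[0,0,0],"jaw":0.65}]';python3 - <<'E'
from h import *
from bench import camera
s=tip();c=camera('wrist')
np.savez("wrist4.npz",**c)
def axisfit(c,cy):
    from scipy.optimize import least_squares
    q=rinv(cloud(c));H=hsv(c)
    w=q[(c["z_map"]>0)&(q[...,2]>.064)&(q[...,2]<.09)&(np.hypot(q[...,0],q[...,1]-cy)<.04)&((H[...,0]<100)|(H[...,0]>130))]
    k=q[(c["z_map"]>0)&(q[...,2]>.12)&(q[...,2]<.15)&(np.hypot(q[...,0],q[...,1]-cy)<.03)]
    f=least_squares(lambda p:np.hypot(*(w[:,:2]-p).T)-.025,[0,cy],loss="soft_l1",f_scale=.002)
    print("body",f.x,len(w),np.abs(f.fun).mean(),"cap ext",k.min(0),k.max(0),k.mean(0))
axisfit(c,CY[3])
cv2.imwrite("pics/w4.png",c["image"][...,::-1])
E
```

```text
time: 11.85
ee_pos: [0.4364, -0.012, 0.1315]
eef_rot: [0.073, 0.965, 0.25, 0.003]
ft_force: [-0.2, 0.8, 0.4]
width: 0.0531
grip_force: 0.0
{'time': 11.85, 'ee_pos': [0.436, -0.012, 0.131], 'eef_rot': [0.073, 0.965, 0.25, 0.003], 'ft_force': [-0.195, 0.802, 0.351], 'width': 0.053, 'grip_force': 0.0, 'joint_positions': [-0.311, 0.095, 0.653, 2.072, -0.59, 1.202, 2.041]}
under-side rack [-0.0061  0.1038  0.0121] force rack [ 0.83  0.32 -0.08]
body [-0.00653533  0.10631081] 590 0.0002014380946491265 cap ext [-0.02099724  0.0933718   0.12000883] [0.02749193 0.12387795 0.14999541] [-1.01575730e-04  1.11647131e-01  1.34700539e-01]
```

View pics/w4.png

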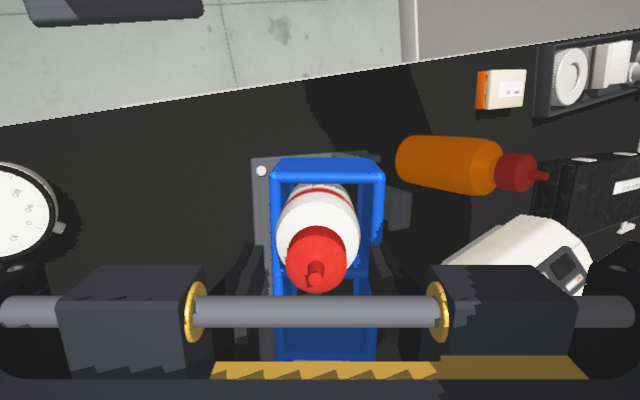

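Bottle b stands in cell 3 against the downhill wall, cap at (316,260), no longer held. Next I retreat and go for a.

```bash
python3 -m pendant '[{"dp":[0,0,-0.05],"rotation":[0,0,0],"jaw":0.65},{"dp":[0,0,-0.2],"rotation":[0,0,0],"jaw":0.65},{"dp":[0,0,-0.5],"rotation":[0,0,0],"jaw":0.65},{"dp":[0,0,-0.9],"rotation":[0,0,0],"jaw":0.65},{"dp":[0,0,-0.9],"rotation":[0,0,0],"jaw":0.65},{"dp":[0,0,-0.9],"rotation":[0,0,0],"jaw":0.65}]';python3 - <<'E'
from h import *
go([.46,-.379,.25],DOWN,tip())
E
```

```text
time: 12.65
ee_pos: [0.4304, -0.077, 0.2494]
eef_rot: [0.073, 0.965, 0.25, 0.003]
ft_force: [1.1, -0.1, 0.5]
width: 0.0565
grip_force: 0.0
{'time': 12.65, 'ee_pos': [0.43, -0.077, 0.249], 'eef_rot': [0.073, 0.965, 0.25, 0.003], 'ft_force': [1.067, -0.054, 0.538], 'width': 0.056, 'grip_force': 0.0, 'joint_positions': [-0.26, 0.002, 0.713, 1.879, -0.474, 1.469, 1.973]}
under-side rack [-0.0036  0.0993  0.1468] force rack [ 0.37 -1.06  0.41]
dp [-0.482, -1.71, -0.967] rot [0.0803, -0.0054, 0.0014] deg 29.0
```

```bash
python3 -m pendant '[{"dp":[-0.24,-0.4,-0.5],"rotation":[0.02,0,0],"jaw":0.65},{"dp":[-0.24,-0.8,-0.5],"rotation":[0.05,0,0],"jaw":0.65},{"dp":[-0.24,-0.9,-0.5],"rotation":[0.0803,-0.0054,0.0014],"jaw":0.65},{"dp":[-0.24,-0.9,-0.5],"rotation":[0.0803,-0.0054,0.0014],"jaw":0.65},{"dp":[-0.24,-0.9,-0.5],"rotation":[0.0803,-0.0054,0.0014],"jaw":0.65},{"dp":[-0.24,-0.9,-0.5],"rotation":[0.0803,-0.0054,0.0014],"jaw":0.65}]';cat >> h.py <<'E'
def down(deg):
    a=np.radians(deg);y=np.array([np.cos(a),np.sin(a),0]);z=np.array([0,0,-1.]);return np.column_stack([np.cross(y,z),y,z])
E
python3 - <<'E'
from h import *
go([.46,-.379,.24],down(58),st())
E
```

```text
time: 13.4
ee_pos: [0.4441, -0.2345, 0.2487]
eef_rot: [0.08, 0.997, 0.001, -0.0]
ft_force: [-0.7, -1.0, -0.2]
width: 0.0566
grip_force: 0.0
{'time': 13.4, 'ee_pos': [0.444, -0.234, 0.249], 'eef_rot': [0.08, 0.997, 0.001, -0.0], 'ft_force': [-0.698, -0.997, -0.227], 'width': 0.057, 'grip_force': 0.0, 'joint_positions': [-0.295, 0.026, 0.714, 1.77, -0.02, 1.353, 1.834]}
dp [-0.258, -0.935, 0.055] rot [0.0004, -0.0002, 0.0635] deg 22.9
```

```bash
python3 -m pendant '[{"dp":[-0.13,-0.4,0],"rotation":[0,0,0.025],"jaw":0.65},{"dp":[-0.258,-0.8,0.05],"rotation":[0,0,0.05],"jaw":0.65},{"dp":[-0.258,-0.935,0.055],"rotation":[0,0,0.0635],"jaw":0.65},{"dp":[-0.258,-0.935,0.055],"rotation":[0,0,0.0635],"jaw":0.65},{"dp":[-0.258,-0.935,0.055],"rotation":[0,0,0.0635],"jaw":0.65},{"dp":[-0.258,-0.935,0.055],"rotation":[0,0,0.0635],"jaw":0.65}]';python3 - <<'E'
from h import *
from bench import camera
s=st();c=camera("wrist");P=cloud(c);ok=c["z_map"]>0
k=ok&(np.hypot(P[...,0]-.46,P[...,1]+.379)<.035)
for lo,hi in((.02,.08),(.106,.124)):
    q=P[k&(P[...,2]>lo)&(P[...,2]<hi)];print(lo,len(q),q.min(0),q.max(0))
go([.46,-.379,.107],down(58),s)
E
```

```text
time: 14.15
ee_pos: [0.4608, -0.3782, 0.241]
eef_rot: [0.274, 0.962, 0.001, 0.001]
ft_force: [0.3, -0.1, -0.6]
width: 0.0563
grip_force: 0.0
{'time': 14.15, 'ee_pos': [0.461, -0.378, 0.241], 'eef_rot': [0.274, 0.962, 0.001, 0.001], 'ft_force': [0.269, -0.141, -0.646], 'width': 0.056, 'grip_force': 0.0, 'joint_positions': [-0.07, 0.332, 0.864, 1.553, -0.257, 1.375, 1.832]}
0.02 533 [ 0.43452203 -0.40411853  0.0203111 ] [ 0.48111784 -0.35366623  0.07999387]
0.106 938 [ 0.44521685 -0.39757178  0.1061616 ] [ 0.474626   -0.36773648  0.12394065]
dp [0.003, -0.009, 0.893] rot [0.0003, 0.0001, 0.0004] deg 0.2
```

```bash
python3 -m pendant '[{"dp":[0,-0.014,0.3],"rotation":[0,0,0],"jaw":0.65},{"dp":[0.005,-0.014,0.6],"rotation":[0,0,0],"jaw":0.65},{"dp":[0.005,-0.014,0.8],"rotation":[0,0,0],"jaw":0.65},{"dp":[0.005,-0.014,0.893],"rotation":[0,0,0],"jaw":0.65},{"dp":[0.005,-0.014,0.893],"rotation":[0,0,0],"jaw":0.65},{"dp":[0.005,-0.014,0.893],"rotation":[0,0,0],"jaw":0.65}]';python3 - <<'E'
from h import *
go([.46,-.38,.1065],down(58),st())
E
```

```text
time: 14.95
ee_pos: [0.4591, -0.3815, 0.1081]
eef_rot: [0.276, 0.961, -0.0, 0.001]
ft_force: [-0.3, 0.2, -0.8]
width: 0.0568
grip_force: 0.0
{'time': 14.95, 'ee_pos': [0.459, -0.382, 0.108], 'eef_rot': [0.276, 0.961, -0.0, 0.001], 'ft_force': [-0.338, 0.173, -0.801], 'width': 0.057, 'grip_force': 0.0, 'joint_positions': [-0.015, 0.452, 0.805, 1.712, -0.357, 1.128, 1.907]}
dp [0.001, 0.012, 0.01] rot [0.0, 0.0004, 0.0] deg 0.1
```

```bash
python3 -m pendant '[{"dp":[0,0.01,0.008],"rotation":[0,0,0],"jaw":0.25},{"dp":[0,0.01,0.008],"rotation":[0,0,0],"jaw":0.2},{"dp":[0,0.01,0.008],"rotation":[0,0,0],"jaw":0.2},{"dp":[0,0.01,0.008],"rotation":[0,0,0],"jaw":0.1},{"dp":[0,0.01,0.008],"rotation":[0,0,0],"jaw":0.1},{"dp":[0,0.01,0.008],"rotation":[0,0,0],"jaw":0.1}]' 35; python3 -m pendant '[{"dp":[0,0,-0.02],"rotation":[0,0,0],"jaw":0.1},{"dp":[0,0,-0.1],"rotation":[0,0,0],"jaw":0.1},{"dp":[0,0,-0.3],"rotation":[0,0,0],"jaw":0.1},{"dp":[0,0,-0.6],"rotation":[0,0,0],"jaw":0.1},{"dp":[0,0,-1],"rotation":[0,0,0],"jaw":0.1},{"dp":[0,0,-1],"rotation":[0,0,0],"jaw":0.1},{"dp":[0,0,-1],"rotation":[0,0,0],"jaw":0.1}]'; python3 - <<'E'
from h import *
s=st()
go([.49,-.2,.30],DOWN,s)
print(rk(0,CY[2],.19+.106),rk(0,CY[2],.1+.106))
E
```

```text
time: 15.7
ee_pos: [0.4593, -0.3799, 0.1055]
eef_rot: [0.276, 0.961, -0.0, 0.0]
ft_force: [0.4, -0.4, 1.0]
width: 0.0275
grip_force: 34.9
time: 16.58
ee_pos: [0.459, -0.3796, 0.2551]
eef_rot: [0.276, 0.961, 0.0, 0.0]
ft_force: [-0.3, 0.8, -2.0]
width: 0.0279
grip_force: 34.8
{'time': 16.575, 'ee_pos': [0.459, -0.38, 0.255], 'eef_rot': [0.276, 0.961, 0.0, 0.0], 'ft_force': [-0.274, 0.766, -1.985], 'width': 0.028, 'grip_force': 34.814, 'joint_positions': [-0.073, 0.324, 0.873, 1.532, -0.251, 1.403, 1.828]}
dp [0.459, 1.125, -0.298] rot [0.0001, -0.0, -0.0635] deg 22.9
[ 0.49194012 -0.10566173  0.28862079] [ 0.499096   -0.06123434  0.21067854]
```

```bash
python3 -m pendant '[{"dp":[0.15,0.4,-0.3],"rotation":[0,0,-0.025],"jaw":0.1},{"dp":[0.3,0.7,-0.3],"rotation":[0,0,-0.05],"jaw":0.1},{"dp":[0.4,0.97,-0.3],"rotation":[0,0,-0.0635],"jaw":0.1},{"dp":[0.4,0.97,-0.3],"rotation":[0,0,-0.0635],"jaw":0.1},{"dp":[0.4,0.97,-0.3],"rotation":[0,0,-0.0635],"jaw":0.1},{"dp":[0.4,0.97,-0.3],"rotation":[0,0,-0.0635],"jaw":0.1}]'; python3 -m pendant '[{"dp":[0,0,0],"rotation":[-0.025,0,0],"jaw":0.1},{"dp":[0,0,0],"rotation":[-0.05,0,0],"jaw":0.1},{"dp":[0,0,0],"rotation":[-0.0833,0,0],"jaw":0.1},{"dp":[0,0,0],"rotation":[-0.0833,0,0],"jaw":0.1},{"dp":[0,0,0],"rotation":[-0.0833,0,0],"jaw":0.1},{"dp":[0,0,0],"rotation":[-0.0833,0,0],"jaw":0.1}]'; python3 - <<'E'
from h import *
from bench import camera
s=tip(.106);inhand(camera("wrist"),s)
go(rk(-.003,CY[2],.19+.106),TILT,s)
E
```

```text
time: 17.32
ee_pos: [0.4847, -0.2259, 0.2999]
eef_rot: [0.081, 0.997, -0.0, -0.0]
ft_force: [0.0, 0.2, -1.5]
width: 0.0278
grip_force: 34.8
time: 18.08
ee_pos: [0.486, -0.2237, 0.3009]
eef_rot: [0.076, 0.963, 0.257, 0.021]
ft_force: [0.0, 0.3, -1.9]
width: 0.0275
grip_force: 34.8
{'time': 18.075, 'ee_pos': [0.486, -0.224, 0.301], 'eef_rot': [0.076, 0.963, 0.257, 0.021], 'ft_force': [0.019, 0.305, -1.893], 'width': 0.028, 'grip_force': 34.808, 'joint_positions': [0.003, 0.342, 0.82, 1.503, -0.657, 1.737, 2.249]}
under-side rack [-0.0956  0.0211  0.2594] force rack [-0.68  0.03 -1.79]
axis in tool: xy at z=.06 [-0.0008  0.0002] slope [0.0234 0.0135] 1883 res 0.0002 zmax 0.10320703908772935
dp [0.084, 0.618, 0.462] rot [-0.0003, -0.0, 0.0004] deg 0.2
```

```bash
python3 -m pendant '[{"dp":[0.05,0.3,0],"rotation":[0.002,-0.0037,0],"jaw":0.1},{"dp":[0.098,0.5,0.1],"rotation":[0.002,-0.0037,0],"jaw":0.1},{"dp":[0.098,0.615,0.3],"rotation":[0.002,-0.0037,0],"jaw":0.1},{"dp":[0.098,0.615,0.6],"rotation":[0.002,-0.0037,0],"jaw":0.1},{"dp":[0.098,0.615,0.9],"rotation":[0.002,-0.0037,0],"jaw":0.1},{"dp":[0.098,0.615,1],"rotation":[0.002,-0.0037,0],"jaw":0.1},{"dp":[0.098,0.615,1],"rotation":[0.002,-0.0037,0],"jaw":0.1},{"dp":[0.098,0.615,1],"rotation":[0.002,-0.0037,0],"jaw":0.1}]'; cat > m.py <<'E'
from h import *
from bench import camera
from scipy.optimize import least_squares
s=tip(.106);c=camera("wrist");cv2.imwrite("pics/w5.png",c["image"][...,::-1])
q=rinv(cloud(c));H=hsv(c);ok=c["z_map"]>0;blue=(H[...,0]>105)&(H[...,0]<125)&(H[...,1]>150)&(H[...,2]>60)&ok
t=q[blue&(q[...,2]>.055)&(q[...,2]<.068)]
print("rim",len(t),np.percentile(t,[.5,50,99.5],axis=0).round(4).tolist())
for lo,hi in((.115,.14),(.14,.165)):
    w=q[ok&~blue&(q[...,2]>lo)&(q[...,2]<hi)&(np.hypot(q[...,0],q[...,1]-CY[2])<.034)]
    f=least_squares(lambda p:np.hypot(*(w[:,:2]-p).T)-.025,[0,CY[2]],loss="soft_l1",f_scale=.002)
    print(lo,f.x.round(4),len(w),np.abs(f.fun).mean().round(4))
# visible walls between cells: y histogram of rim points
h=np.histogram(t[:,1],np.arange(-.145,.15,.004));print([(round(a+.002,3),n) for a,n in zip(h[1],h[0]) if n>0])
E
python3 m.py
```

```text
time: 19.12
ee_pos: [0.4962, -0.0706, 0.2182]
eef_rot: [0.08, 0.964, 0.251, 0.033]
ft_force: [-0.0, 0.0, -1.9]
width: 0.0278
grip_force: 34.8
{'time': 19.125, 'ee_pos': [0.496, -0.071, 0.218], 'eef_rot': [0.08, 0.964, 0.251, 0.033], 'ft_force': [-0.034, 0.016, -1.919], 'width': 0.028, 'grip_force': 34.808, 'joint_positions': [-0.281, 0.144, 0.737, 1.84, -0.604, 1.375, 2.038]}
under-side rack [-0.0046  0.0353  0.1114] force rack [-0.95  0.04 -1.67]
rim 4296 [[-0.0388, -0.1384, 0.0554], [0.0059, 0.0714, 0.0612], [0.0365, 0.1393, 0.0634]]
0.115 [-0.0052  0.0329] 419 0.0002
0.14 [-0.0052  0.0332] 646 0.0001
[(np.float64(-0.139), np.int64(62)), (np.float64(-0.135), np.int64(259)), (np.float64(-0.131), np.int64(106)), (np.float64(-0.087), np.int64(3)), (np.float64(-0.027), np.int64(3)), (np.float64(-0.023), np.int64(3)), (np.float64(-0.019), np.int64(6)), (np.float64(-0.015), np.int64(9)), (np.float64(-0.011), np.int64(14)), (np.float64(-0.007), np.int64(19)), (np.float64(-0.003), np.int64(20)), (np.float64(0.001), np.int64(26)), (np.float64(0.005), np.int64(29)), (np.float64(0.009), np.in
[... 470 characters left out ...]
loat64(0.065), np.int64(267)), (np.float64(0.069), np.int64(410)), (np.float64(0.073), np.int64(154)), (np.float64(0.077), np.int64(85)), (np.float64(0.081), np.int64(80)), (np.float64(0.085), np.int64(96)), (np.float64(0.089), np.int64(82)), (np.float64(0.093), np.int64(80)), (np.float64(0.097), np.int64(71)), (np.float64(0.101), np.int64(65)), (np.float64(0.105), np.int64(55)), (np.float64(0.109), np.int64(72)), (np.float64(0.113), np.int64(78)), (np.float64(0.117), np.int64(83)), (np.float64(0.121), np.int64(95)), (np.float64(0.125), np.int64(100)), (np.float64(0.129), np.int64(96)), (np.float64(0.133), np.int64(377)), (np.float64(0.137), np.int64(430)), (np.float64(0.141), np.int64(85))]
```

View pics/w5.png

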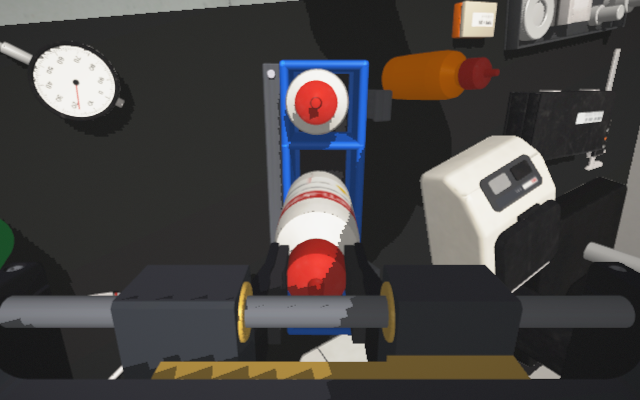

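The wrist view shows b upright in cell 3 at (317,102). Bottle a is over cell 2, cap at (317,270), its axis within about 1.5 mm of the cell centre along the row. I'll lower it to 30 mm above the floor.

```bash
python3 -m pendant '[{"dp":[0.007,0.007,0.1],"rotation":[0,0,0],"jaw":0.1},{"dp":[0.007,0.007,0.2],"rotation":[0,0,0],"jaw":0.1},{"dp":[0.007,0.007,0.28],"rotation":[0,0,0],"jaw":0.1},{"dp":[0.007,0.007,0.35],"rotation":[0,0,0],"jaw":0.1},{"dp":[0.007,0.007,0.42],"rotation":[0,0,0],"jaw":0.1},{"dp":[0.007,0.007,0.49],"rotation":[0,0,0],"jaw":0.1},{"dp":[0.007,0.007,0.54],"rotation":[0,0,0],"jaw":0.1},{"dp":[0.007,0.007,0.54],"rotation":[0,0,0],"jaw":0.1}]' >/dev/null; python3 -c "
from h import *
tip()"; python3 -m pendant '[{"dp":[0,0,0.02],"rotation":[0,0,0],"jaw":0.1},{"dp":[0,0,0.03],"rotation":[0,0,0],"jaw":0.1},{"dp":[0,0,0.035],"rotation":[0,0,0],"jaw":0.1},{"dp":[0,0,0.035],"rotation":[0,0,0],"jaw":0.1}]' >/dev/null; python3 -c "
from h import *
tip()"
```

```text
{'time': 20.175, 'ee_pos': [0.503, -0.029, 0.146], 'eef_rot': [0.08, 0.964, 0.251, 0.031], 'ft_force': [0.656, -0.329, -1.787], 'width': 0.028, 'grip_force': 34.808, 'joint_positions': [-0.312, 0.208, 0.693, 1.944, -0.682, 1.226, 2.083]}
under-side rack [-0.0045  0.0356  0.0279] force rack [-1.08 -0.7  -1.44]
{'time': 20.675, 'ee_pos': [0.503, -0.027, 0.142], 'eef_rot': [0.08, 0.964, 0.251, 0.032], 'ft_force': [-0.246, -0.431, -1.722], 'width': 0.028, 'grip_force': 34.809, 'joint_positions': [-0.313, 0.213, 0.69, 1.949, -0.689, 1.217, 2.087]}
under-side rack [-0.0045  0.0352  0.0233] force rack [-1.26  0.17 -1.26]
```

```bash
python3 -m pendant '[{"dp":[0,0,0.01],"rotation":[0,0,0],"jaw":0.1},{"dp":[0,0,0.02],"rotation":[0,0,0],"jaw":0.1},{"dp":[0,0,0.027],"rotation":[0,0,0],"jaw":0.1},{"dp":[0,0,0.027],"rotation":[0,0,0],"jaw":0.1}]' >/dev/null; python3 -c "
from h import *
tip()"; python3 -m pendant '[{"dp":[0,0,0.01],"rotation":[0,0,0],"jaw":0.1},{"dp":[0,0,0.02],"rotation":[0,0,0],"jaw":0.1},{"dp":[0,0,0.03],"rotation":[0,0,0],"jaw":0.1},{"dp":[0,0,0.035],"rotation":[0,0,0],"jaw":0.1},{"dp":[0,0,0.035],"rotation":[0,0,0],"jaw":0.1}]' >/dev/null; python3 -c "
from h import *
tip()"
```

```text
{'time': 21.175, 'ee_pos': [0.504, -0.025, 0.138], 'eef_rot': [0.08, 0.964, 0.251, 0.031], 'ft_force': [-0.182, -1.002, -1.927], 'width': 0.028, 'grip_force': 34.809, 'joint_positions': [-0.314, 0.217, 0.688, 1.953, -0.694, 1.21, 2.09]}
under-side rack [-0.0046  0.0352  0.019 ] force rack [-1.85  0.02 -1.16]
{'time': 21.8, 'ee_pos': [0.504, -0.023, 0.134], 'eef_rot': [0.08, 0.964, 0.251, 0.031], 'ft_force': [0.067, -0.858, -1.496], 'width': 0.028, 'grip_force': 34.809, 'joint_positions': [-0.315, 0.223, 0.684, 1.958, -0.701, 1.2, 2.094]}
under-side rack [-0.0047  0.035   0.0138] force rack [-1.47 -0.2  -0.88]
```

```bash
python3 -m pendant '[{"dp":[0,0,0.01],"rotation":[0,0,0],"jaw":0.1},{"dp":[0,0,0.02],"rotation":[0,0,0],"jaw":0.1},{"dp":[0,0,0.025],"rotation":[0,0,0],"jaw":0.1},{"dp":[0,0,0.025],"rotation":[0,0,0],"jaw":0.1}]' >/dev/null; python3 -c "
from h import *
tip()"
```

```text
{'time': 22.3, 'ee_pos': [0.505, -0.021, 0.13], 'eef_rot': [0.08, 0.964, 0.251, 0.031], 'ft_force': [-0.049, 0.783, -1.404], 'width': 0.028, 'grip_force': 34.809, 'joint_positions': [-0.316, 0.227, 0.682, 1.962, -0.706, 1.194, 2.097]}
under-side rack [-0.0047  0.035   0.0101] force rack [-0.04  0.17 -1.6 ]
```

```bash
python3 -m pendant '[{"dp":[0,-0.004,0.01],"rotation":[0,0,0],"jaw":0.1},{"dp":[0,-0.004,0.02],"rotation":[0,0,0],"jaw":0.1},{"dp":[0,-0.004,0.02],"rotation":[0,0,0],"jaw":0.1},{"dp":[0,-0.004,0.02],"rotation":[0,0,0],"jaw":0.1}]' >/dev/null; python3 -c "
from h import *
tip()"; python3 -m pendant '[{"dp":[0,0,0.005],"rotation":[0,0,0],"jaw":0.1},{"dp":[0,0,0.01],"rotation":[0,0,0],"jaw":0.1},{"dp":[0,0,0.01],"rotation":[0,0,0],"jaw":0.1},{"dp":[0,0,0.01],"rotation":[0,0,0],"jaw":0.1}]' >/dev/null; python3 -c "
from h import *
tip()"
```

```text
{'time': 22.8, 'ee_pos': [0.505, -0.02, 0.128], 'eef_rot': [0.08, 0.964, 0.251, 0.031], 'ft_force': [1.004, -0.376, -1.88], 'width': 0.028, 'grip_force': 34.809, 'joint_positions': [-0.316, 0.232, 0.68, 1.964, -0.71, 1.189, 2.101]}
under-side rack [-0.0054  0.0349  0.0072] force rack [-1.12 -1.05 -1.52]
{'time': 23.3, 'ee_pos': [0.505, -0.019, 0.126], 'eef_rot': [0.08, 0.964, 0.251, 0.031], 'ft_force': [-0.592, -0.504, -1.21], 'width': 0.028, 'grip_force': 34.809, 'joint_positions': [-0.316, 0.233, 0.679, 1.966, -0.712, 1.187, 2.102]}
under-side rack [-0.0054  0.0348  0.0057] force rack [-1.12  0.5  -0.75]
```

```bash
python3 -m pendant '[{"dp":[0,0,0.005],"rotation":[0,0,0],"jaw":0.1},{"dp":[0,0,0.01],"rotation":[0,0,0],"jaw":0.1},{"dp":[0,0,0.01],"rotation":[0,0,0],"jaw":0.1},{"dp":[0,0,0.01],"rotation":[0,0,0],"jaw":0.1}]' >/dev/null; python3 -c "
from h import *
tip()"
```

```text
{'time': 23.8, 'ee_pos': [0.505, -0.018, 0.125], 'eef_rot': [0.08, 0.964, 0.251, 0.031], 'ft_force': [-0.69, -0.232, -1.051], 'width': 0.028, 'grip_force': 34.809, 'joint_positions': [-0.317, 0.235, 0.678, 1.967, -0.714, 1.184, 2.104]}
under-side rack [-0.0054  0.0348  0.0042] force rack [-0.82  0.64 -0.74]
```

```bash
python3 -m pendant '[{"dp":[0,0,0.005],"rotation":[0,0,0],"jaw":0.1},{"dp":[0,0,0.008],"rotation":[0,0,0],"jaw":0.1},{"dp":[0,0,0.008],"rotation":[0,0,0],"jaw":0.1},{"dp":[0,0,0.008],"rotation":[0,0,0],"jaw":0.1}]' >/dev/null; python3 -c "
from h import *
tip()"; python3 -m pendant '[{"dp":[0,0,0.005],"rotation":[0,0,0],"jaw":0.1},{"dp":[0,0,0.008],"rotation":[0,0,0],"jaw":0.1},{"dp":[0,0,0.008],"rotation":[0,0,0],"jaw":0.1},{"dp":[0,0,0.008],"rotation":[0,0,0],"jaw":0.1}]' >/dev/null; python3 -c "
from h import *
tip()"
```

```text
{'time': 24.3, 'ee_pos': [0.505, -0.018, 0.124], 'eef_rot': [0.08, 0.964, 0.251, 0.031], 'ft_force': [0.157, 1.32, -0.638], 'width': 0.028, 'grip_force': 34.809, 'joint_positions': [-0.317, 0.236, 0.677, 1.968, -0.716, 1.182, 2.105]}
under-side rack [-0.0054  0.0348  0.003 ] force rack [ 0.83  0.05 -1.22]
{'time': 24.8, 'ee_pos': [0.506, -0.017, 0.123], 'eef_rot': [0.08, 0.964, 0.251, 0.032], 'ft_force': [-0.364, -1.546, 2.2], 'width': 0.028, 'grip_force': 34.872, 'joint_positions': [-0.317, 0.238, 0.677, 1.969, -0.718, 1.18, 2.106]}
under-side rack [-0.0055  0.0346  0.002 ] force rack [-0.27  0.11  2.7 ]
```

Contact felt at 2 mm (about 3.8 N). A small nudge to the wall, then release.

```bash
python3 -m pendant '[{"dp":[0,-0.004,0.001],"rotation":[0,0,0],"jaw":0.1},{"dp":[0,-0.005,0.002],"rotation":[0,0,0],"jaw":0.1},{"dp":[0,-0.005,0.002],"rotation":[0,0,0],"jaw":0.1}]' >/dev/null; python3 -c "
from h import *
tip()"; python3 -m pendant '[{"dp":[0,0,0],"rotation":[0,0,0],"jaw":0.34},{"dp":[0,0,0],"rotation":[0,0,0],"jaw":0.36},{"dp":[0,0,0],"rotation":[0,0,0],"jaw":0.4},{"dp":[0,0,0],"rotation":[0,0,0],"jaw":0.5},{"dp":[0,0,0],"rotation":[0,0,0],"jaw":0.6},{"dp":[0,0,0],"rotation":[0,0,0],"jaw":0.65}]'>/dev/null; python3 -c "
from h import *
tip()"; python3 -m pendant '[{"dp":[0,0,-0.05],"rotation":[0,0,0],"jaw":0.65},{"dp":[0,0,-0.2],"rotation":[0,0,0],"jaw":0.65},{"dp":[0,0,-0.5],"rotation":[0,0,0],"jaw":0.65},{"dp":[0,0,-0.9],"rotation":[0,0,0],"jaw":0.65},{"dp":[0,0,-0.9],"rotation":[0,0,0],"jaw":0.65},{"dp":[0,0,-0.9],"rotation":[0,0,0],"jaw":0.65},{"dp":[0,0,-0.9],"rotation":[0,0,0],"jaw":0.65}]'
python3 - <<'E'
from h import *
from bench import camera
from scipy.optimize import least_squares
c=camera("wrist");cv2.imwrite("pics/w6.png",c["image"][...,::-1])
q=rinv(cloud(c));H=hsv(c);ok=c["z_map"]>0;blue=(H[...,0]>105)&(H[...,0]<125)&(H[...,1]>120)&ok
for i,h in((3,.012),(2,.002),(1,.012)):
    for lo,hi,rad in((.064,.083+h,.025),(.107+h,.124+h,.014)):
        w=q[ok&~blue&(q[...,2]>lo)&(q[...,2]<hi)&(np.hypot(q[...,0],q[...,1]-CY[i])<rad+.012)]
        if len(w)<20: print(i,lo,len(w));continue
        f=least_squares(lambda p:np.hypot(*(w[:,:2]-p).T)-rad,[0,CY[i]],loss="soft_l1",f_scale=.002)
        print(i,round(lo,3),f.x.round(4),len(w),np.abs(f.fun).mean().round(4))
E
```

```text
{'time': 25.175, 'ee_pos': [0.505, -0.018, 0.122], 'eef_rot': [0.08, 0.964, 0.251, 0.032], 'ft_force': [0.648, -1.718, 1.516], 'width': 0.027, 'grip_force': 35.005, 'joint_positions': [-0.316, 0.239, 0.677, 1.969, -0.719, 1.18, 2.108]}
under-side rack [-0.0061  0.0346  0.0016] force rack [-0.62 -0.91  2.11]
{'time': 25.925, 'ee_pos': [0.505, -0.018, 0.122], 'eef_rot': [0.08, 0.964, 0.251, 0.031], 'ft_force': [-0.129, 0.021, 0.156], 'width': 0.053, 'grip_force': 0.0, 'joint_positions': [-0.316, 0.239, 0.677, 1.969, -0.719, 1.18, 2.108]}
under-side rack [-0.0062  0.0348  0.0014] force rack [0.08 0.13 0.13]
time: 26.8
ee_pos: [0.4913, -0.0816, 0.239]
eef_rot: [0.08, 0.964, 0.251, 0.03]
ft_force: [-0.1, 0.2, 0.3]
width: 0.0568
grip_force: 0.0
3 0.064 [-0.0065  0.1065] 123 0.0005
3 0.119 [-0.0068  0.1081] 1005 0.0034
2 0.064 [-0.0069  0.0299] 373 0.0005
2 0.109 [-0.0071  0.0277] 867 0.0028
1 0.064 [-0.0082 -0.0417] 1202 0.0027
1 0.119 [-0.0125 -0.0433] 698 0.0039
```

View pics/w6.png

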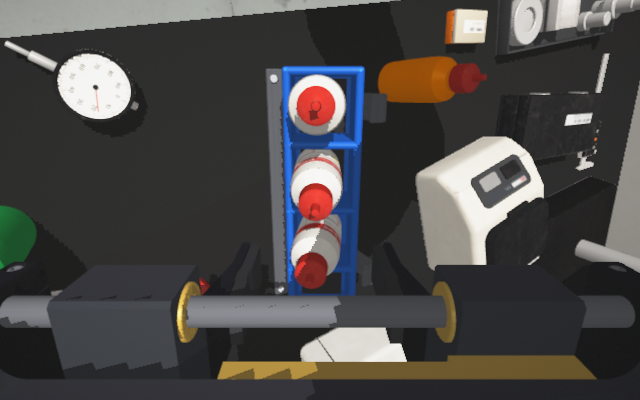

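The final view shows a in cell 2, b in cell 3 and the stored bottle still in cell 1. All three are upright with caps outward, and the gripper is clear of them.

```bash
python3 -c "
from bench import r
print(r.close_job())"
```

```text
the job is handed in; nothing more can be done
None
```

The job is handed in, with no verdict returned: bottle_a stands in cell 2 (plate felt at about 2 mm) and bottle_b in cell 3 (plate felt at about 12 mm), both caps outward, with the stored bottle untouched in cell 1 and about 27 of the 64 s used.

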